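# Lean the shade plate on its stand

## Task

Take the taller of the two white shade plates out of the grey rack and lean it on the aluminium stand: bottom edge down on the stand's ledge behind the lip, plate leaning back on the sloped backstop, roughly centred and square to it, with the grey stripes facing out. Let go so that it stays there; leave the shorter plate in the rack and the open tin of roe where it is.

Things in the scene. Friction and masses are not known exactly. Their poses are not given: they have to be found in the camera images.
- tall_plate: The plate to move: white plastic, 90 wide x 130 tall x 10 mm thick, about 0.13 kg, upright in a rack slot. Five stripes, light grey to black, on the lower part of its front. Origin: centre of its bottom face; z up its height, y along its width, x through its thickness, striped face at x = -5 mm.
- short_plate: Bystander: like plate, 85 mm tall, three stripes, same frame. It stands in the rack's other slot, parallel to the tall plate, 90 mm before or behind it. Rack: fixed grey block 150 x 112 x 30 mm; slots 14 mm wide, 98 long, 22 deep, floor 8 mm above the table.
- stand: Fixed aluminium stand, 150 mm wide (y), 101 high. Origin: on the table below its ledge's inner corner; z up, front -x, towards the robot. Flat backstop, leaning back (+x) 20 deg from vertical, rises 75 mm up the slope from the corner line x = 0, z = 30 mm. Ledge: square to it (rises to the front), 22 mm deep; lip 10 mm high. A plate flat on the backstop has its bottom centre at x = -5, z = 32 mm.
- roe_tin: Bystander: open round gold-coloured tin of black roe, 90 mm across, 35 mm high, loose on the table. Origin: centre of its underside, z up.
Mind the look-alikes: they are no part of the job. What is shaped like the tall_plate but blue is not meant.

How it is judged (in metres and radians):
On the way:
1. the tall plate is lifted out of the rack (height (world z) of tall_plate above 0.035 m), for 0.1 s.
At the end, for the whole second after the job is handed in: The tall plate rests on the stand, still: bottom edge on the ledge between backstop and lip, leaning back 12 to 32 degrees from vertical with its stripes facing out, its bottom centre within 20 mm of the stand's middle sideways, and its width within 10 degrees of the stand's (angle between tall_plate's own z axis and vertical between 0.2 and 0.56 rad and angle between tall_plate's own x axis and vertical above 1.74 rad and angle between the y axis of tall_plate and the y axis of stand, either way round below 0.18 rad and x of tall_plate in the frame of stand between -0.026 and 0.006 m and y of tall_plate in the frame of stand between -0.02 and 0.02 m and z of tall_plate in the frame of stand between 0.024 and 0.043 m and contact force between tall_plate and stand above 0.2 N and linear speed of tall_plate below 0.02 m/s and angular speed of tall_plate below 0.2 rad/s); the robot touches nothing.
It fails at once if the short plate is moved more than 20 mm or tipped (distance of short_plate from where it was at the start of the episode above 0.02 m or angle between short_plate's own z axis and vertical above 0.3 rad).
It fails at once if the tin of roe is moved more than 20 mm or tipped (distance of roe_tin from where it was at the start of the episode above 0.02 m or angle between roe_tin's own z axis and vertical above 0.3 rad).
It also fails if it takes over 38 s, if anything falls off the work surface, if the arm or the gripper's body presses on something with over 40 N, if the wrist force passes 120 N, or if a joint passes its speed limit or range.

## Robot

A 7-joint arm with a two-finger parallel gripper is mounted at the origin on a cart in front of the work surface, level with it; the furniture and walls round the work are solid. World frame = base frame: x ahead of the robot, y to its left, z up, the work surface at z = 0. Lengths are in m, angles in degrees, forces in N, time in s.
With the tool pointing down it reaches from about 0.425 to 1.025 m from the base axis. Payload 3.6 kg.
Tool frame: the origin (TCP) lies between the finger pads; the fingertips stand 19 mm ahead of it and the grasp point (between the pads) is the TCP; z points along the fingers, y is the direction in which the jaws open and shut (so a half turn about z gives the same grasp; the last joint's range is limited). The gripper opens to 85 mm and grips with 20 to 120 N. Pads are 22 mm wide; open, the fingers measure 114 mm over their backs; the gripper's body (76 mm by 85 mm) begins 54 mm behind the grasp point. The pads swing forward as they close: fully open they stand 13 mm farther back than shut.
Start: joints at [62.882, 33.873, 2.773, 92.16, -1.908, 54.013, -1.931], TCP at [0.269, -0.673, 0.25] pointing down, gripper open.
Joint ranges: [-153.93, 153.93], [-27.13, 128.08], [-72.61, 78.16], [10.71, 143.7], [-87.88, 267.88], [4.46, 118.87], [-176.78, 176.78]. Speed limits (degrees/s): [147.25, 147.25, 180, 180, 180, 180, 180].

## Interface

Orientations are given as [roll, pitch, yaw] about the fixed x, y, z axes, in that order (R = Rz(yaw) Ry(pitch) Rx(roll)).
In Python, from workcell import sensors, optics, r gives the robot as it stands. The module is installed in compiled form; this text tells all that it offers.
- The arm moves only by the shell command python3 -m crank 'ROWS' [OPENING] [FORCE]. ROWS is JSON, one flat list of numbers, 6 for each row, row after row: the shift along the world's x, y, z normalised to -1 to 1, where 1 is 0.04 m, then the turn, a rotation vector about the world's x, y, z normalised to -1 to 1, where 1 is 0.08 rad. A call has 1 to 5 rows; each row shifts and turns the pose as measured when the row begins; what a row does not reach is not made up. A row lasts 1/12 s, in which the tool goes at most 41.7 mm and 7.16 degrees, less where a joint would pass 70% of its speed; a pose out of reach is approached as far as the arm can. A call with a number of a shift or a turn outside -1 to 1 is refused whole. A call with a gripper value outside its range is refused whole. OPENING is the gripper command: -1 is fully open, 1 is shut, values between are in proportion, set as the call begins (- or left out, the last holds). The fingers move at their own pace and stop on an object; FORCE is the grip in N (left out, the last holds). Time passes only in rows, so rows that do not move let the fingers close. It gives the time, the measured TCP pose, the force and the opening at its end, in the units of the state.
- sensors.get_obs(): the state, without advancing time (a new reading comes with each control period).
- optics.grab_frame(name): name is "scene" or "top" or "wrist"; returns a dict with "pixels" (384x512x3 uint8, red, green, blue), "K" (3x3 intrinsics, pixels), "R" (3x3) and "t" (3): a world point X has camera coordinates R X + t. Camera axes: x right, y down, z forward; pixel columns grow to the right and rows downward; lengths in m; the calibration is good to about 2 mm. A picture is of the moment at which its call begins. There is no depth.
- r.hand_in(): hands the job in, once; it reports no verdict.
The state is a dict: "clock": time; "qpos": joint angles; "qd": joint speeds; "joint_torque": joint torques, N m; "position": TCP position; "orientation": TCP orientation; "wrist_force": force on the tool from outside, world axes, zero at the start; "ft_torque": the same for the moment, N m; "opening": opening from 0.0 (shut) to 1.0 (fully open).
Only numpy, scipy, OpenCV 4.12 (cv2) and the standard library are available. Lean on these libraries where they do the work, as an engineer would, in place of code of your own. Each camera call takes 0.05 s, during which the arm holds its last target. There are 200 camera calls.

## Working session

There is one attempt and no reset: what is moved stays moved. The work goes in short steps, Python scripts to look and compute and a shell command to move; the robot and the scene stay as the last step left them, time stands still between calls to the robot, and variables do not carry over. Pictures are saved under pics/ and viewed, about 8 in all and at most 12, crops included, and the job is handed in when it is done.

```bash
mkdir -p pics
python3 - <<'E'
from workcell import sensors, optics, r
import cv2, numpy as np
print(sensors.get_obs())
for n in ("scene","top"):
    f=optics.grab_frame(n); np.savez(f"pics/{n}0.npz",**f)
    cv2.imwrite(f"pics/{n}0.png",f["pixels"][:,:,::-1]); print(n,f["K"],f["R"],f["t"], -f["R"].T@f["t"])
E
```

```text
{'clock': 0.0, 'qpos': array([62.88338846, 33.92558024,  2.76762452, 92.23707517, -1.90881681,
       54.01457354, -1.93018917]), 'qd': array([ 0.02265358, -0.01262241, -0.05336184,  0.08381209,  0.03724568,
        0.01918042, -0.01769214]), 'joint_torque': array([-4.50416192e-04, -5.48687053e+01,  1.54646304e+00, -1.98122728e+01,
        9.35495831e-03,  8.63128313e-03, -4.06497833e-06]), 'position': array([ 0.26847641, -0.67259408,  0.24913852]), 'orientation': array([-1.79869076e+02,  6.77333620e-03,  2.17640130e+01]), 'wrist_force': array([-0.36143571, -0.51140166,  0.88918694]), 'ft_torque': array([-0.01807288,  0.00206932, -0.02460551]), 'opening': 1.0004891637460125}
scene [[483.14568176   0.         260.2414265 ]
 [  0.         483.14568176 191.35827967]
 [  0.           0.           1.        ]] [[ 0.52032184 -0.8538171   0.01617247]
 [-0.3431774  -0.22640111 -0.91157655]
 [ 0.78198111  0.46876316 -0.41081218]] [-0.26263245  0.18925586  1.08321352] [-0.64545078 -0.68916293  0.62176592]
top [[378.4383227    0.         251.79271395]
 [  0.         378.4383227  193.84035054]
 [  0.           0.           1.        ]] [[ 0.02980139 -0.99950981 -0.00959224]
 [-0.99584584 -0.02886336 -0.08635956]
 [ 0.08604037  0.01212603 -0.99621786]] [-0.03925299  0.498945    1.03056381] [ 0.409372   -0.03732917  1.06937822]
```

View pics/scene0.png

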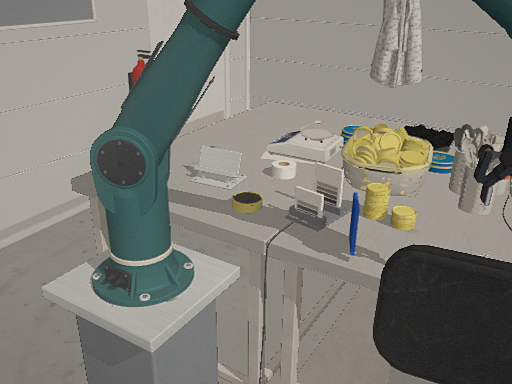

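View pics/top0.png

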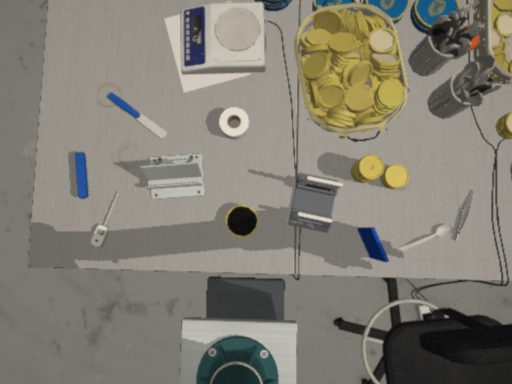

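The scene picture shows the rack with both plates at about (318,200), the stand at (220,165) and the tin at (247,201). The top picture has the rack at (315,203), the stand at (175,176), the tin at (242,221) and the blue decoy at (373,244). Next I'll enlarge the rack and the stand.

Run:
```python
import cv2, numpy as np
t=cv2.imread("pics/top0.png"); s=cv2.imread("pics/scene0.png")
z=lambda im,x,y,w,h,k: cv2.resize(im[y:y+h,x:x+w],None,fx=k,fy=k,interpolation=cv2.INTER_CUBIC)
a=z(t,280,165,66,75,6); b=z(t,138,145,72,62,5)
c=z(s,280,155,75,80,5); 
H=max(a.shape[0],b.shape[0])
p=lambda i,H:cv2.copyMakeBorder(i,0,H-i.shape[0],0,0,cv2.BORDER_CONSTANT)
cv2.imwrite("pics/c1.png",np.hstack([p(a,H),p(c,H)[:,:]] ) if c.shape[0]<=H else 0)
cv2.imwrite("pics/c2.png",np.hstack([p(b,400),p(z(s,180,140,75,55,5),400)]))
```

```text
(no output)
```

View pics/c1.png

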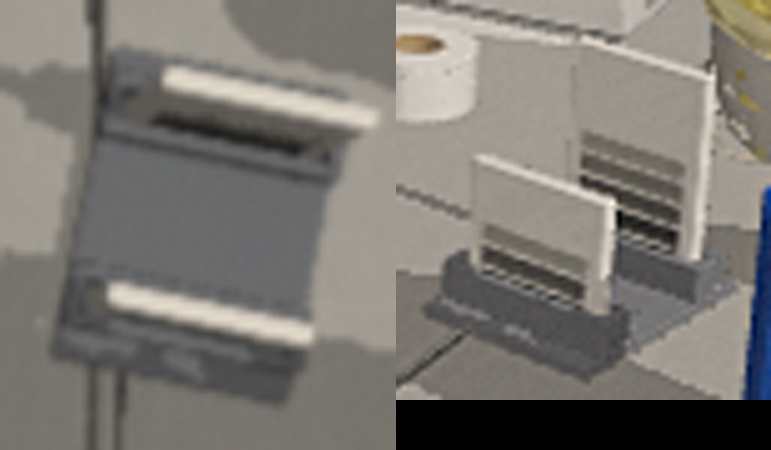

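View pics/c2.png

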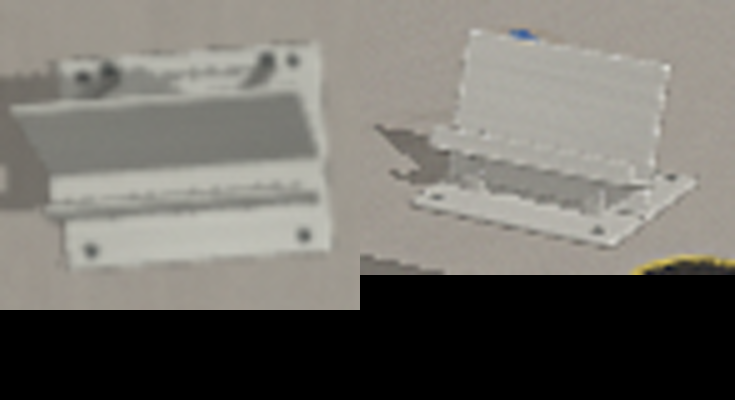

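The crops show stripes facing the robot on both plates. The tall plate is the rear one: its top face runs (162,80)–(378,118) in the first crop, at 6x. In the second crop, at 5x, the stand's top edge runs (12,108)–(300,92) and its corner line (50,175)–(320,158).

```bash
cat > h.py <<'E'
import numpy as np
def ray(f,uv,z):
    d=f["R"].T@np.linalg.inv(f["K"])@np.array([uv[0],uv[1],1.]); c=-f["R"].T@f["t"]
    return c+d*(z-c[2])/d[2]
def proj(f,X):
    p=f["K"]@(f["R"]@np.asarray(X)+f["t"]); return p[:2]/p[2]
E
python3 - <<'E'
import cv2, numpy as np
from h import *
f=np.load("pics/top0.npz"); s=np.load("pics/scene0.npz")
im=f["pixels"]; m=(im.min(2)>195).astype(np.uint8); m[:,:285]=0;m[:,345:]=0;m[:170]=0;m[235:]=0
n,l,st,_=cv2.connectedComponentsWithStats(m)
for i in range(1,n):
    if st[i,4]<30: continue
    ys,xs=np.nonzero(l==i); (c,wh,a)=cv2.minAreaRect(np.c_[xs,ys].astype(np.float32)); print("strip",st[i],c,wh)
    z=.138 if c[1]<200 else .093
    P=np.array([ray(f,(x,y),z)[:2] for x,y in zip(xs,ys)])
    r=cv2.minAreaRect((P*1000).astype(np.float32)); B=cv2.boxPoints(r); print("world mm",r)
    v=np.linalg.svd(P-P.mean(0))[2][0]; print(P.mean(0),"width yaw",np.degrees(np.arctan2(*v[::-1])), np.ptp((P-P.mean(0))@v))
for nm,pts,z in (("top",((12,108),(300,92)),.1005),("corner",((50,175),(320,158)),.03),("lip",((45,212),(318,197)),.0469),("base",((70,268),(330,248)),.003)):
    a,b=[ray(f,(138+(x+.5)/5-.5,145+(y+.5)/5-.5),z) for x,y in pts]; d=a-b
    print(nm,a[:2],b[:2],(a+b)[:2]/2,np.linalg.norm(d),np.degrees(np.arctan2(d[1],d[0]))-90)
for nm,pts,z in (("top",((475,30),(668,65)),.1005),("lip",((435,132),(650,185)),.0469)):
    a,b=[ray(s,(180+(x-360+.5)/5-.5,140+(y+.5)/5-.5),z) for x,y in pts]; d=a-b
    print("scene",nm,a[:2],b[:2],(a+b)[:2]/2,np.linalg.norm(d),np.degrees(np.arctan2(d[1],d[0]))-90)
a,b=[ray(s,(280+(x-396+.5)/5-.5,155+(y+.5)/5-.5),.138) for x,y in ((582,38),(712,75))]; print("scene plate front top edge",a,b,np.linalg.norm(a-b))
E
```

```text
strip [309 177  33   8  50] (324.9151611328125, 180.9031982421875) (32.75566482543945, 1.4935760498046875)
world mm ((527.1597290039062, -205.7752685546875), (80.63902282714844, 3.7312657833099365), 79.61214447021484)
[ 0.52737868 -0.2045713 ] width yaw 79.49346751773707 0.08064016346904129
strip [299 213  33   8  51] (314.9927062988281, 217.0341339111328) (32.546852111816406, 1.6063898801803589)
world mm ((438.5664367675781, -189.6765899658203), (83.36707305908203, 4.1341352462768555), 79.56016540527344)
[ 0.43869086 -0.18946799] width yaw -100.26380212367121 0.08337332407456771
top [0.55657841 0.26645946] [0.56917796 0.11725967] [0.56287818 0.19185957] 0.1497308454466057 4.827036436766505
corner [0.53039153 0.26535532] [0.54416398 0.11584998] [0.53727775 0.19060265] 0.15013835684083177 5.263240685671562
lip [0.5080717  0.26207505] [0.52056213 0.11356608] [0.51431692 0.18782056] 0.14903330093601713 4.80757716482826
base [0.48085687 0.25901429] [0.49649613 0.11204039] [0.4886765  0.18552734] 0.14780363715653416 6.073897777688018
scene top [0.5561281  0.25636102] [0.57019826 0.11290716] [0.56316318 0.18463409] 0.14414222531508333 5.601738525006795
scene lip [0.50266203 0.25011894] [0.50522581 0.083404  ] [0.50394392 0.16676147] 0.16673465391106143 0.8810388685152333
scene plate front top edge [ 0.53504156 -0.16634135  0.138     ] [ 0.5229116  -0.25012933  0.138     ] 0.08466145201981319
```

```bash
R='';python3 -m crank '[0.47,0.83,0,0,0,0.9, 0.47,0.83,0,0,0,0.9, 0.47,0.83,0,0,0,0.9, 0.47,0.83,0,0,0,0.9, 0.47,0.83,0,0,0,0.9]' -1; python3 -m crank '[0.47,0.83,0,0,0,0.9, 0.47,0.83,0,0,0,0.9, 0.47,0.83,0,0,0,0.9, 0.47,0.83,0,0,0,0.9, 0.47,0.83,0,0,0,0.9]'
```

```text
clock: 0.52
position: [0.3531, -0.5104, 0.2462]
orientation: [-180.0, 0.6, 42.1]
wrist_force: [0.1, 0.0, 0.6]
opening: 1.001
clock: 0.93
position: [0.4482, -0.335, 0.2447]
orientation: [-179.8, 0.6, 63.7]
wrist_force: [1.8, -0.8, 0.1]
opening: 0.995
```

```bash
python3 -m crank '[0.47,0.8,0,0,0,0.9, 0.47,0.8,0,0,0,0.9, 0.47,0.7,0.1,0,0,0.8, 0.4,0.6,0.1,0,0,0.6, 0,0,0,0,0,0]'; python3 -m crank '[0,0,0,0,0,0,0,0,0,0,0,0]'
python3 - <<'E'
from workcell import optics,sensors
import cv2,numpy as np
print(sensors.get_obs()["position"],sensors.get_obs()["orientation"])
ims=[]
for n in("wrist","scene"):
    f=optics.grab_frame(n); np.savez(f"pics/{n}1.npz",**f); ims.append(f["pixels"][:,:,::-1])
cv2.imwrite("pics/w1.png",ims[0])
E
```

```text
clock: 1.35
position: [0.526, -0.2017, 0.2522]
orientation: [-179.7, 0.2, 80.1]
wrist_force: [0.3, 0.4, 0.5]
opening: 1.002
clock: 1.52
position: [0.5265, -0.1993, 0.2518]
orientation: [-179.7, 0.2, 80.3]
wrist_force: [1.0, -0.4, -0.5]
opening: 0.999
[ 0.52651403 -0.19934156  0.25177045] [-1.79670489e+02  1.79503854e-01  8.03165211e+01]
```

View pics/w1.png

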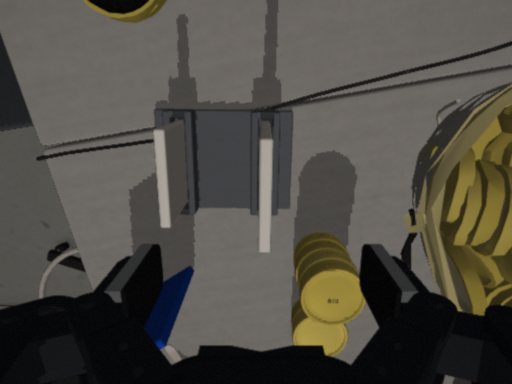

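The wrist view shows the tall plate's top face as a vertical strip at columns 259–272, rows 122–252, with the short plate at column 165. I'll measure the top face from here.

Run:
```python
import cv2, numpy as np
from h import *
f=np.load("pics/wrist1.npz"); im=f["pixels"]; m=(im.min(2)>170).astype(np.uint8); m[:,:240]=0;m[:,285:]=0;m[:100]=0;m[265:]=0
n,l,st,_=cv2.connectedComponentsWithStats(m); i=1+np.argmax(st[1:,4]); print(st[i])
ys,xs=np.nonzero(l==i); P=np.array([ray(f,(x,y),.138)[:2] for x,y in zip(xs,ys)])
r=cv2.minAreaRect((P*1000).astype(np.float32)); print(r, im[190,255:280].min(1))
print(P.mean(0))
```

```text
Traceback (most recent call last):
ValueError: attempt to get argmax of an empty sequence
```

Run:
```python
import cv2, numpy as np
from h import *
f=np.load("pics/wrist1.npz"); im=f["pixels"]; print(im[150,252:280].min(1),im[230,252:280].min(1))
m=(im.min(2)>140).astype(np.uint8); m[:,:240]=0;m[:,285:]=0;m[:100]=0;m[265:]=0
n,l,st,_=cv2.connectedComponentsWithStats(m); i=1+np.argmax(st[1:,4]); print(st[i])
ys,xs=np.nonzero(l==i); P=np.array([ray(f,(x,y),.138)[:2] for x,y in zip(xs,ys)])
r=cv2.minAreaRect((P*1000).astype(np.float32)); print(r)
print(P.mean(0))
```

```text
[ 61  65  66  66  62  55  49  84 117 141 151 153 153 154 153 154 155 154
 150 140 106  78  67  66  67  64  60  62] [102 101 101 100 101  99 100 121 143 153 156 156 154 155 155 155 154 144
 122 106 103 103 101 100 101 100 102 101]
[ 260  141   12  111 1092]
((528.89013671875, -205.66094970703125), (86.13067626953125, 7.364421367645264), 79.55780792236328)
[ 0.52918092 -0.20371877]
```

```bash
python3 -m crank '[0.06,-0.15,0,0,0,-0.15, 0,0,-0.7,0,0,0, 0,0,-0.8,0,0,0, 0,0,-0.8,0,0,0, 0,0,-0.5,0,0,0]'; python3 -m crank '[0,0,0,0,0,0,0,0,0,0,0,0]'
```

```text
clock: 2.03
position: [0.5296, -0.2198, 0.1417]
orientation: [179.5, 0.7, 78.4]
wrist_force: [-0.1, 0.2, -0.1]
opening: 1.0
clock: 2.2
position: [0.5253, -0.2232, 0.1371]
orientation: [-179.9, 0.7, 78.0]
wrist_force: [-0.4, -0.8, -0.0]
opening: 1.002
```

```bash
python3 -m crank '[0.05,0.4,0,0,0.1,0.3, 0,0,0,0,0,0]'; python3 -m crank '[0,0,0,0,0,0]'
```

```text
clock: 2.37
position: [0.5273, -0.209, 0.1383]
orientation: [-179.5, 0.9, 79.2]
wrist_force: [0.6, 1.2, 0.9]
opening: 0.997
clock: 2.45
position: [0.5279, -0.2094, 0.1395]
orientation: [-179.6, 1.0, 79.2]
wrist_force: [0.4, -0.6, 0.2]
opening: 1.003
```

```bash
python3 -m crank '[0.03,0.08,-0.3,0.2,0,0.05, 0,0,-0.3,0,0,0, 0,0,0,0,0,0]'; python3 -m crank '[0,0,0,0,0,0]'
```

```text
clock: 2.7
position: [0.5322, -0.2058, 0.1173]
orientation: [-179.9, 0.0, 79.5]
wrist_force: [-0.1, 0.5, -1.0]
opening: 1.003
clock: 2.78
position: [0.5321, -0.2059, 0.1168]
orientation: [-179.9, 0.0, 79.5]
wrist_force: [0.3, -0.1, 0.2]
opening: 0.998
```

```bash
python3 -m crank '[-0.07,0,0,0,0,0,0,0,0,0,0,0,0,0,0,0,0,0,0,0,0,0,0,0,0,0,0,0,0,0]' 1 50; python3 -m crank '[0,0,0,0,0,0,0,0,0,0,0,0,0,0,0,0,0,0,0,0,0,0,0,0,0,0,0,0,0,0]'; python3 -m crank '[0,0,0.4,0,0,0,0,0,0.5,0,0,0,0,0,0.5,0,0,0,0,0,0.5,0,0,0,0,0,0.5,0,0,0]'
```

```text
clock: 3.2
position: [0.5285, -0.2063, 0.1165]
orientation: [-179.8, 0.0, 79.4]
wrist_force: [-0.6, 0.4, 0.7]
opening: 0.297
clock: 3.62
position: [0.5285, -0.2063, 0.1167]
orientation: [-179.8, 0.0, 79.4]
wrist_force: [-0.3, 0.3, -0.1]
opening: 0.108
clock: 4.03
position: [0.5238, -0.2046, 0.21]
orientation: [-179.1, -0.1, 79.5]
wrist_force: [0.3, -0.3, -2.3]
opening: 0.11
```

```bash
cat > goal.py <<'E'
# usage: goal.py n u  -> remaining shift (units .04) and turn (units .08); n: off the backstop, u: above the ledge (m)
import sys, numpy as np
from scipy.spatial.transform import Rotation as Ro
from workcell import sensors
n,u=map(float,sys.argv[1:3]); o=sensors.get_obs(); s,c=np.sin(np.radians(20)),np.cos(np.radians(20))
L=.1087+u; p=np.array([-.005+s*L-c*n,0,.032+c*L+s*n]); Z=Ro.from_euler('z',5,degrees=True)
P=np.array([.537,.1905,0])+Z.apply(p)
G=Z*Ro.from_euler('y',20,degrees=True)*Ro.from_euler('z',90,degrees=True)*Ro.from_euler('x',180,degrees=True)
R=Ro.from_euler('xyz',o["orientation"],degrees=True)
print("goal",P.round(4),"now",o["position"].round(4),"shift",((P-o["position"])/.04).round(2),"turn",((G*R.inv()).as_rotvec()/.08).round(2),"F",o["wrist_force"].round(1))
E
python3 -m crank '[0,0.2,0.5,0,0,0, 0.1,0.6,0.4,0,0,0.2, 0.1,0.9,0.1,0,0,0.4, 0.1,0.9,0,0,0,0.4, 0.1,0.9,0,0,0,0.4]'; python3 -m crank '[0.1,0.9,0,0,0,0.4, 0.1,0.9,0,0,0,0.4, 0.1,0.9,0,0,0,0.4, 0.1,0.9,0,0,0,0.4, 0.1,0.8,0,0,0,0.2]'; python3 goal.py 0.007 0.1
```

```text
clock: 4.45
position: [0.5393, -0.0737, 0.2558]
orientation: [-179.5, 0.4, 84.9]
wrist_force: [0.4, 0.4, -2.2]
opening: 0.112
clock: 4.87
position: [0.557, 0.1101, 0.2557]
orientation: [-179.4, 0.4, 93.5]
wrist_force: [1.0, 0.2, -1.6]
opening: 0.111
goal [0.5966 0.1957 0.2305] now [0.557  0.1101 0.2557] shift [ 0.99  2.14 -0.63] turn [-0.22  4.23  0.32] F [ 1.   0.2 -1.6]
```

```bash
python3 -m crank '[0.2,0.6,0,0,0.8,0, 0.2,0.5,0,0,0.8,0, 0.2,0.3,0,0,0.8,0, 0.2,0.2,0,0,0.8,0, 0.1,0.1,0,0,0.8,0]';python3 -m crank '[0,0,0,0,0,0,0,0,0,0,0,0]'; python3 goal.py 0.007 0.1
```

```text
clock: 5.28
position: [0.5863, 0.1939, 0.2565]
orientation: [-160.3, -1.2, 94.6]
wrist_force: [0.4, 0.2, -0.4]
opening: 0.114
clock: 5.45
position: [0.5887, 0.1953, 0.2536]
orientation: [-160.2, -1.3, 94.6]
wrist_force: [-0.2, 0.7, -1.5]
opening: 0.116
goal [0.5966 0.1957 0.2305] now [0.5887 0.1953 0.2536] shift [ 0.2   0.01 -0.58] turn [-0.29  0.02  0.09] F [-0.2  0.7 -1.5]
```

```bash
python3 -m crank '[0.2,0,-0.1,-0.28,0,0.1, 0,0,-0.2,0,0,0, 0,0,-0.2,0,0,0, 0,0,0,0,0,0, 0,0,0,0,0,0]'; python3 goal.py 0.007 0.05
python3 - <<'E'
from workcell import optics
import cv2,numpy as np
f=optics.grab_frame("scene"); g=optics.grab_frame("top")
a=cv2.resize(f["pixels"][90:210,170:270,::-1],None,fx=4,fy=4,interpolation=2); b=cv2.resize(g["pixels"][110:230,120:220,::-1],None,fx=4,fy=4,interpolation=2)
cv2.imwrite("pics/p1.png",np.hstack([a,b]))
E
```

```text
clock: 5.87
position: [0.5947, 0.1925, 0.2311]
orientation: [-160.1, 0.3, 95.1]
wrist_force: [0.1, 0.3, -2.7]
opening: 0.113
goal [0.5795 0.1942 0.1835] now [0.5947 0.1925 0.2311] shift [-0.38  0.04 -1.19] turn [ 0.07  0.02 -0.02] F [ 0.1  0.3 -2.7]
```

View pics/p1.png

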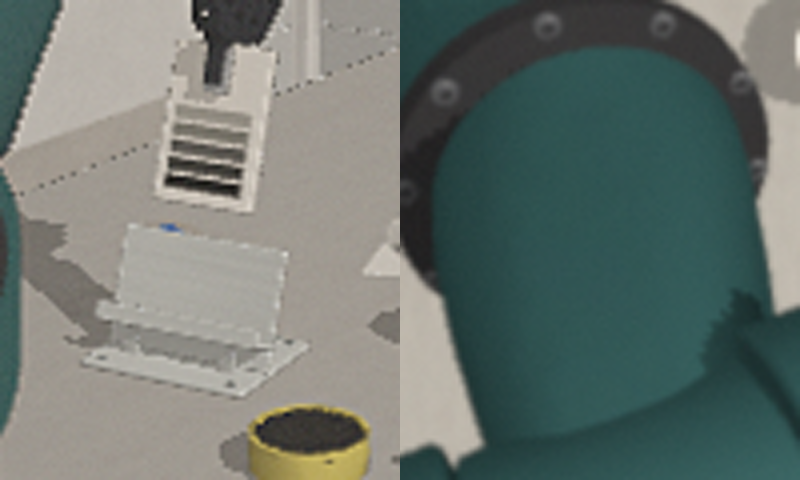

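The left half of that picture shows the plate held tilted above the stand, centred, with its stripes towards the robot. The top view is blocked by the arm.

```bash
python3 -m crank '[-0.13,0.02,-0.4,0.05,0,0, -0.13,0,-0.4,0,0,0, -0.12,0,-0.39,0,0,0, 0,0,0,0,0,0, 0,0,0,0,0,0]'; python3 goal.py 0.006 0.01
```

```text
clock: 6.38
position: [0.5808, 0.1933, 0.1859]
orientation: [-160.5, -0.0, 95.0]
wrist_force: [1.0, 0.5, -1.1]
opening: 0.107
goal [0.5668 0.1931 0.1456] now [0.5808 0.1933 0.1859] shift [-0.35 -0.01 -1.01] turn [-0.01  0.12  0.01] F [ 1.   0.5 -1.1]
```

```bash
python3 -m crank '[-0.12,0,-0.35,0,0.1,0, -0.12,0,-0.35,0,0,0, -0.11,0,-0.3,0,0,0, 0,0,0,0,0,0, 0,0,0,0,0,0]'; python3 goal.py 0.004 0
```

```text
clock: 6.8
position: [0.5694, 0.1941, 0.1469]
orientation: [-160.5, -0.2, 94.9]
wrist_force: [0.3, 0.7, -0.5]
opening: 0.111
goal [0.5653 0.193  0.1355] now [0.5694 0.1941 0.1469] shift [-0.1  -0.03 -0.28] turn [-0.04  0.1   0.03] F [ 0.3  0.7 -0.5]
```

```bash
python3 -m crank '[-0.05,0,-0.1,0,0.08,0, -0.04,0,-0.1,0,0,0, 0,0,0,0,0,0]'; python3 goal.py 0.002 0; python3 -m crank '[-0.02,0,-0.06,0,0,0, 0,0,0,0,0,0]'; python3 goal.py 0 0;  python3 - <<'E'
from workcell import optics
import cv2,numpy as np
f=optics.grab_frame("scene"); g=optics.grab_frame("wrist")
a=cv2.resize(f["pixels"][110:210,170:270,::-1],None,fx=4,fy=4,interpolation=2)
b=cv2.resize(g["pixels"][...,::-1],(400,300))
cv2.imwrite("pics/p2.png",np.hstack([a,np.vstack([b,b[:100]])]))
E
```

```text
clock: 7.05
position: [0.5674, 0.1946, 0.1398]
orientation: [-160.3, -0.3, 94.8]
wrist_force: [0.3, -0.2, -1.8]
opening: 0.112
goal [0.5672 0.1931 0.1348] now [0.5674 0.1946 0.1398] shift [-0.   -0.04 -0.12] turn [-0.06  0.06  0.04] F [ 0.3 -0.2 -1.8]
clock: 7.22
position: [0.5672, 0.1948, 0.1377]
orientation: [-160.4, -0.3, 94.8]
wrist_force: [-0.6, 0.1, -1.2]
opening: 0.111
goal [0.5691 0.1933 0.1341] now [0.5672 0.1948 0.1377] shift [ 0.05 -0.04 -0.09] turn [-0.07  0.07  0.04] F [-0.6  0.1 -1.2]
```

View pics/p2.png

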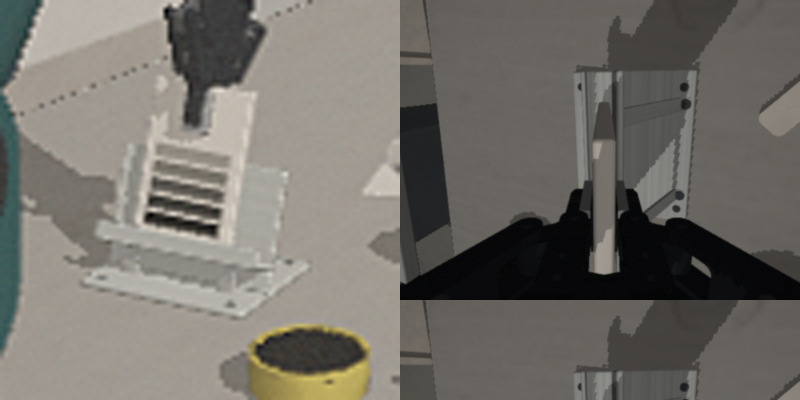

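The left half shows the plate's bottom edge going down behind the lip, near the stand's middle. I'll feel for contact in small steps.

```bash
python3 -m crank '[0,-0.03,-0.07,0,0,0, 0,0,0,0,0,0]'; python3 -m crank '[0,0,-0.07,0,0,0, 0,0,0,0,0,0]'; python3 goal.py 0 0
```

```text
clock: 7.48
position: [0.568, 0.1938, 0.1355]
orientation: [-160.5, -0.3, 94.8]
wrist_force: [-0.3, -0.4, -2.4]
opening: 0.111
clock: 7.65
position: [0.5688, 0.1949, 0.1349]
orientation: [-160.5, -0.4, 94.8]
wrist_force: [-0.8, -1.6, -1.6]
opening: 0.114
goal [0.5691 0.1933 0.1341] now [0.5688 0.1949 0.1349] shift [ 0.01 -0.04 -0.02] turn [-0.09  0.1   0.05] F [-0.8 -1.6 -1.6]
```

```bash
python3 -m crank '[0,-0.03,-0.08,0,0,0, 0,0,0,0,0,0]'; python3 -m crank '[0,0,-0.08,0,0,0, 0,0,0,0,0,0]'; python3 goal.py 0 0
```

```text
clock: 7.82
position: [0.5689, 0.1955, 0.135]
orientation: [-160.5, -0.5, 94.8]
wrist_force: [-0.5, -0.0, -2.3]
opening: 0.106
clock: 7.98
position: [0.569, 0.1962, 0.1347]
orientation: [-160.4, -0.4, 94.9]
wrist_force: [-0.9, -1.6, -2.4]
opening: 0.113
goal [0.5691 0.1933 0.1341] now [0.569  0.1962 0.1347] shift [ 0.   -0.07 -0.01] turn [-0.1   0.08  0.02] F [-0.9 -1.6 -2.4]
```

```bash
python3 -m crank '[-0.02,-0.07,-0.12,0,0,0, 0,0,0,0,0,0]'; python3 -m crank '[-0.02,-0.04,-0.12,0,0,0]'; python3 goal.py 0 0
```

```text
clock: 8.15
position: [0.5692, 0.1971, 0.1351]
orientation: [-160.5, -0.7, 95.0]
wrist_force: [-1.2, -1.5, -2.3]
opening: 0.113
clock: 8.23
position: [0.5693, 0.198, 0.1339]
orientation: [-160.6, -0.9, 95.0]
wrist_force: [1.6, 0.5, 37.5]
opening: 0.112
goal [0.5691 0.1933 0.1341] now [0.5693 0.198  0.1339] shift [-0.01 -0.12  0.01] turn [-0.2   0.11  0.  ] F [ 1.6  0.5 37.5]
```

```bash
python3 -m crank '[0,-0.12,0.05,-0.2,0.1,0, 0,0,0,0,0,0]'; python3 goal.py 0 0
```

```text
clock: 8.4
position: [0.5703, 0.1943, 0.1368]
orientation: [-160.2, -0.1, 95.0]
wrist_force: [-1.0, -0.3, -0.5]
opening: 0.113
goal [0.5691 0.1933 0.1341] now [0.5703 0.1943 0.1368] shift [-0.03 -0.02 -0.07] turn [-0.02  0.05 -0.  ] F [-1.  -0.3 -0.5]
```

Contact is confirmed and the pose is good. The plate is about 3 mm above its seat, so I'll lower it a little and open the gripper.

```bash
python3 -m crank '[-0.01,-0.01,-0.08,0,0,0, 0,0,0,0,0,0]'; python3 goal.py 0 0; python3 -m crank '[0,0,0,0,0,0,0,0,0,0,0,0,0,0,0,0,0,0]' 0.3; python3 -m crank '[0,0,0,0,0,0,0,0,0,0,0,0]'; python3 goal.py 0 0
python3 - <<'E'
from workcell import optics
import cv2,numpy as np
f=optics.grab_frame("scene"); g=optics.grab_frame("wrist")
a=cv2.resize(f["pixels"][110:210,170:270,::-1],None,fx=4,fy=4,interpolation=2)
b=cv2.resize(g["pixels"][...,::-1],(400,300))
cv2.imwrite("pics/p3.png",np.hstack([a,np.vstack([b,b[:100]])]))
E
```

```text
clock: 8.57
position: [0.5695, 0.1944, 0.1339]
orientation: [-160.2, -0.1, 95.0]
wrist_force: [0.2, -1.2, 6.6]
opening: 0.111
goal [0.5691 0.1933 0.1341] now [0.5695 0.1944 0.1339] shift [-0.01 -0.03  0.01] turn [-0.04  0.03 -0.01] F [ 0.2 -1.2  6.6]
clock: 8.82
position: [0.5692, 0.1936, 0.1313]
orientation: [-160.2, -0.1, 95.0]
wrist_force: [-0.5, -0.2, 0.1]
opening: 0.352
clock: 8.98
position: [0.5689, 0.193, 0.1299]
orientation: [-160.1, -0.1, 94.9]
wrist_force: [0.5, -0.1, 0.5]
opening: 0.353
goal [0.5691 0.1933 0.1341] now [0.5689 0.193  0.1299] shift [0.   0.01 0.11] turn [-0.03  0.02  0.02] F [ 0.5 -0.1  0.5]
```

View pics/p3.png

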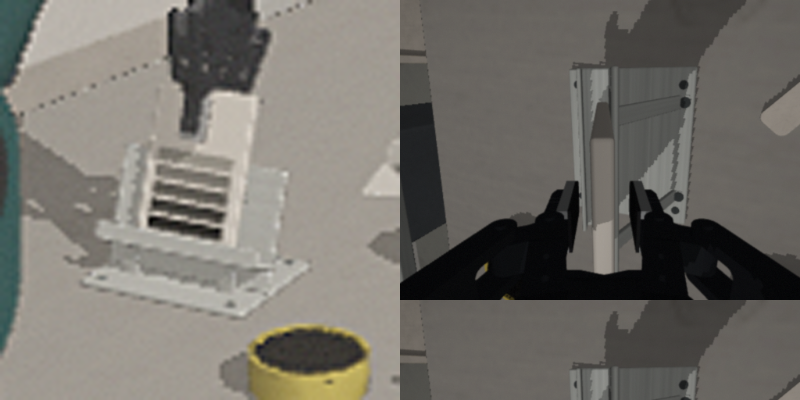

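The plate is seated and leaning, and the fingers are clear on both sides. I'll retreat along the plate's slope.

```bash
python3 -m crank '[0.13,0,0.35,0,0,0, 0.17,0,0.48,0,0,0, 0.17,0,0.48,0,0,0, 0.17,0,0.48,0,0,0, 0.17,0,0.48,0,0,0]'; python3 -m crank '[0.17,0,0.5,0,0,0, 0,0,0.7,0,0,0, 0,-0.5,0.7,0,0,0, 0,-0.9,0.2,0,0,0, 0,-0.9,0.2,0,0,0]';python3 -m crank '[0,-0.9,0,0,0,0, 0,-0.9,0,0,0,0, 0,-0.9,0,0,0,0, 0,0,0,0,0,0,0,0,0,0,0,0]'
python3 - <<'E'
from workcell import optics
import cv2,numpy as np
f=optics.grab_frame("scene"); g=optics.grab_frame("top")
np.savez("pics/top2.npz",**g); np.savez("pics/scene2.npz",**f)
a=cv2.resize(f["pixels"][110:230,170:370,::-1],None,fx=4,fy=4,interpolation=2)[:480]
b=cv2.resize(g["pixels"][110:230,120:220,::-1],None,fx=4,fy=4,interpolation=2)
cv2.imwrite("pics/p4.png",np.hstack([a[:,:400],b]))
E
```

```text
clock: 9.5
position: [0.5966, 0.1911, 0.2184]
orientation: [-159.3, 0.1, 95.0]
wrist_force: [0.5, -0.3, 0.1]
opening: 0.349
clock: 9.92
position: [0.6038, 0.1093, 0.3172]
orientation: [-159.6, -0.6, 95.9]
wrist_force: [-0.0, -1.0, 0.3]
opening: 0.353
clock: 10.33
position: [0.6049, -0.0127, 0.3214]
orientation: [-160.1, -0.2, 95.3]
wrist_force: [0.2, 1.0, 0.2]
opening: 0.353
```

View pics/p4.png

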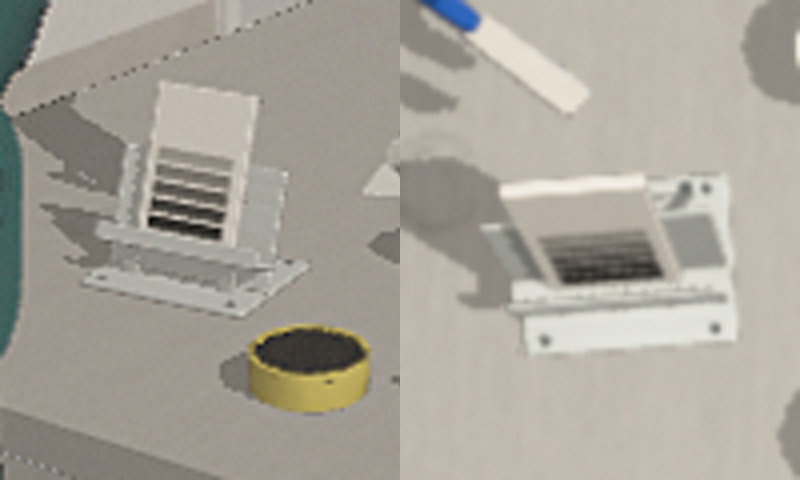

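The plate stands on the ledge leaning back, stripes out, and the tin hasn't been disturbed. In the top crop (4x) the plate's top rear edge runs (500,187)–(645,176). I'll check its position in numbers.

Run:
```python
import cv2, numpy as np
from h import *
from workcell import sensors
g=np.load("pics/top2.npz"); im=g["pixels"]; a=np.radians(5); Z=np.array([[np.cos(a),-np.sin(a)],[np.sin(a),np.cos(a)]])
for q in ((502,195),(648,184)):   # top face's front edge
    X=ray(g,(120+q[0]/4-.4,110+q[1]/4-.4),.1555); print("stand frame",Z.T@(X[:2]-[.537,.1905]))
t0=np.load("pics/top0.npz")["pixels"]
def tin(p):
    m=(p.max(2)<40).astype(np.uint8); m[:,:220]=0;m[:,265:]=0;m[:200]=0;m[245:]=0; n,l,s,c=cv2.connectedComponentsWithStats(m); return c[1+np.argmax(s[1:,4])]
def sp(p):
    m=(p.min(2)>195).astype(np.uint8); m[:,:290]=0;m[:,345:]=0;m[:200]=0;m[232:]=0; return np.argwhere(m).mean(0)
print("tin",tin(t0),tin(im),"short",sp(t0),sp(im)); o=sensors.get_obs(); print(o["clock"],o["qd"].round(1))
```

```text
stand frame [ 0.02048374 -0.20030475]
stand frame [ 0.0219949  -0.28973907]
tin [241.55798319 220.86722689] [245.17750678 217.6598916 ] short [216.98039216 314.90196078] [nan nan]
10.4333 [-1.5  0.2 -2.1  0.  -1.  -0.3 -0. ]<stdin>:11: RuntimeWarning: Mean of empty slice.
  ret = um.true_divide(
```

Run:
```python
import numpy as np, cv2
from h import *
from workcell import optics, sensors
g=np.load("pics/top2.npz"); a=np.radians(5); Z=np.array([[np.cos(a),-np.sin(a)],[np.sin(a),np.cos(a)]])
for q in ((102,195),(248,184)):
    X=ray(g,(120+q[0]/4-.4,110+q[1]/4-.4),.1555); print("stand frame",Z.T@(X[:2]-[.537,.1905]))
s0=np.load("pics/scene0.npz")["pixels"].astype(float); f=optics.grab_frame("scene"); s2=f["pixels"].astype(float)
for n,(x,y,w,h) in dict(tin=(228,188,40,28),short=(290,183,40,32)).items():
    p=cv2.phaseCorrelate(s0[y:y+h,x:x+w].mean(2),s2[y:y+h,x:x+w].mean(2)); print(n,p,np.abs(s0-s2)[y:y+h,x:x+w].mean())
print(sensors.get_obs()["qd"].round(1))
```

```text
stand frame [0.03498717 0.04438052]
stand frame [ 0.03649784 -0.04535765]
tin ((0.23274468593870168, 0.04486271332773484), 0.8591621630217234) 15.107440476190476
short ((0.16651162230869687, 0.07792249655281225), 0.6564897384129157) 10.564583333333333
[-1.2  0.2 -1.7 -0.  -0.7 -0.  -0. ]
```

```bash
python3 -m crank '[0,0,0,0,0,0,0,0,0,0,0,0,0,0,0,0,0,0]'; python3 -c "
from workcell import r
print(r.hand_in())"
```

```text
clock: 10.73
position: [0.6047, -0.0057, 0.3209]
orientation: [-160.1, -0.4, 95.9]
wrist_force: [-0.3, 0.0, -0.5]
opening: 0.351
the job is handed in; nothing more can be done
None
```

I lifted the tall plate out of the rack, set it on the stand's ledge behind the lip, released it and moved the arm clear. The job was handed in at about 10.7 s of the 38 s allowed. The hand-in gave no verdict.

**Plate:** My last measurement, taken from the top camera, puts it about 0.5 mm off the stand's middle and about 1° off square. It leans back about 20° with the stripes facing out.

**Bystanders:** Comparing scene pictures from before and after, the tin and the short plate moved less than 0.3 pixel.

**Checks that failed or disagreed:**
- The first check from the top camera failed. I had the crop offset wrong, so the plate came out about 0.24 m off to the side; correcting the offset gave the figures above.
- That same top-camera check of the tin and short plate could not be used, because the arm covered or shaded them. The scene comparison replaced it.
- When I first touched the plate down, the wrist force briefly reached 37 N. I backed off and seated it again at about 7 N.

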